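Make up two instrument trays

TASK

Make up the two steel trays from the stock on the counter. The empty tray gets the wide pot, upright in its short section, and the instrument cassette, flat in its long section; the tray with the canister base gets the bur block, upright in its short section, and the narrow cup, standing inside the canister base. Once the cup is in, put the cover over it, seated on the rim of the base, and turn it until its two lugs are squarely under the two hooks; leave everything in place and at rest.

Things in the scene. Friction and masses are not known exactly. Their poses are not given: they have to be found in the camera images.
- tray_plain: Fixed shallow perforated steel tray, both sections empty at the start. 104 (x) x 230 (y) x 12 mm high; floor, walls 3 mm thick. A 12 mm high cross wall at y +30 mm parts a short section (y 31.5 to 112 mm, centre +72) from a long one (y -112 to 28.5, centre -42); inner width 98 mm. Origin: centre of underside, z up.
- tray_canister: Fixed shallow perforated steel tray, the canister base in the middle of its long section. 104 (x) x 230 (y) x 12 mm high; floor, walls 3 mm thick. A 12 mm high cross wall at y +30 mm parts a short section (y 31.5 to 112 mm, centre +72) from a long one (y -112 to 28.5, centre -42); inner width 98 mm. Origin: centre of underside, z up.
- canister: Fixed low aluminium canister base, 76 mm across. Well 56 mm wide, its floor at z 4 mm; flat rim at z 25 for the cover, inside it a tapered centring collar 63 to 60 mm across, up to z 31. Hooks at +x and -x, 16 mm wide, overhanging from radius 41 to 55 mm, underside 8 mm above the rim, top at z 38. Origin: centre of underside, 3 mm above the counter, z up.
- cover: Aluminium shell, open below, 74 mm across, 68 inside, 48 high (44 deep); on top a grey grip bar along x, 50 x 10 mm, up to z 74. Lugs at +x and -x at the lower edge, to radius 48, 12 wide, 5 high. Lower it with the bar 30 degrees or more off the hooks' line (base x), then turn either way until in line; turns easily, no stop or click. 0.12 kg. Origin: centre of lower edge, z up.
- cup: Narrow tall steel cup, open on top, straight sided, diameter 36 mm, height 60 mm, about 0.06 kg. Origin at the centre of its underside, z up.
- bowl: Wide steel pot, open on top, straight sided, diameter 58 mm, height 45 mm, about 0.08 kg. Origin at the centre of its underside, z up.
- cassette: Closed flat steel instrument cassette with dark slots, 115 (its x) x 50 (its y) x 34 mm high, about 0.18 kg. Origin at the centre of its underside, z up.
- burblock: White plastic bur block, 64 (its x) x 30 (its y) x 34 mm high, with two rows of small burs that stand 12 mm above its top. About 0.09 kg. Origin at the centre of its underside, z up.
There are look-alikes about, which are no part of the job. What is shaped like the cover but black or red is not meant.

How it is judged:
By the outcome, as a careful person would: the job done as asked, in the order asked, and still so for the second after the job is handed in, with the robot touching nothing.
It also fails if it takes over 131 s, if anything falls off the work surface, if the arm or the gripper's body presses on something with over 40 N, if the wrist force passes 120 N, or if a joint passes its speed limit or range.

ROBOT

A 6-joint arm with a two-finger parallel gripper is mounted at the origin on the work surface. World frame = base frame: x ahead of the robot, y to its left, z up, the work surface at z = 0. Lengths are in m, angles in degrees, forces in N, time in s.
With the tool pointing down it reaches from about 0.4 to 0.825 m from the base axis. Payload 7 kg.
Tool frame: the origin (TCP) lies on the centre line of the jaws, within the pads' length; the fingertips stand 19 mm ahead of it and the grasp point (between the pads) is the TCP; z points along the fingers, y is the line along which they close (so a half turn about z gives the same grasp; the last joint's range is limited). The gripper opens to 88 mm and grips with 3 to 60 N. Pads are 19 mm wide; open, the fingers measure 130 mm over their backs; the gripper's body (78 mm by 193 mm) begins 47 mm behind the grasp point.
Start: joints at [84.231, 20.546, 0.682, 0, -70.136, -16.507], TCP at [0.256, 0.625, 0.246] pointing down, gripper open.
Joint ranges: [-176.03, 176.03], [-82.01, 121.73], [-58.28, 71.71], [-173.87, 95.51], [-174.79, -0.11], [-173.66, 173.66]. Speed limits (degrees/s): [136.94, 136.94, 172.46, 180, 180, 180].

INTERFACE

Orientations are given as [roll, pitch, yaw] about the fixed x, y, z axes, in that order (R = Rz(yaw) Ry(pitch) Rx(roll)).
In Python, from plant import get_state, capture, close_job gives the robot as it stands.
- The arm moves only by the tool apply_moves, never from a script. Its argument "targets" is a list of rows, each a list of 7 numbers: the opening, from 0 (shut) to 1 (fully open), then the shift along the tool's x, y, z normalised to -1 to 1, where 1 is 1000 mm, then the turn, a rotation vector about the tool's x, y, z normalised to -1 to 1, where 1 is 90 degrees. In form: [[claw, tx, ty, tz, ax, ay, az], ...]. A call has 1 to 20 rows; each row shifts and turns the commanded pose from where the row before left it, along the tool's axes as they then stand; what a row does not reach is not made up. A row lasts 1/12 s, in which the tool goes at most 41.7 mm and 7.16 degrees, less where a joint would pass 70% of its speed; a pose out of reach is approached as far as the arm can. A call with a number of a shift or a turn outside -1 to 1 is refused whole. A call with a gripper value outside its range is refused whole. The fingers move at their own pace and stop on an object; "newtons" is the grip in N (left out, the last holds). Time passes only in rows, so rows that do not move let the fingers close. It gives the time, the measured TCP pose, the force, the opening and the grip force at its end, in the units of the state.
- get_state(): the state, without advancing time (a new reading comes with each control period).
- capture(name): name is "side" or "top"; returns a dict with "frame" (400x640x3 uint8, red, green, blue), "range_z" (400x640 float32, m along the optical axis (not along the pixel's ray), 0 where there is no reading), "camera_matrix" (3x3 intrinsics, pixels), "T" (4x4, takes a point from camera to world coordinates). Camera axes: x right, y down, z forward; pixel columns grow to the right and rows downward; lengths in m; the calibration is good to about 2 mm. A picture is of the moment at which its call begins.
- close_job(): hands the job in; it is judged then, once.
The state is a dict: "time_s": time; "joints": joint angles; "qd": joint speeds; "joint_torque": joint torques, N m; "tcp_pos": TCP position; "eef_rot": TCP orientation; "contact_force": force on the tool from outside, world axes, zero at the start; "moment": the same for the moment, N m; "gripper_width": finger opening in m; "gripper_force": force on a finger pad.
Only numpy, scipy, OpenCV 4.12 (cv2) and the standard library are available. Lean on these libraries where they do the work, as an engineer would, in place of code of your own. Each camera call takes 0.05 s, during which the arm holds its last target. There are 200 camera calls.

## Working session

There is one attempt and no reset: what is moved stays moved. The work goes in short steps, Python scripts to look and compute and a tool call to move; the robot and the scene stay as the last step left them, time stands still between calls to the robot, and variables do not carry over. Pictures are saved under pics/ and viewed, at most 14 in all, crops included, and the job is handed in when it is done.

Besides the shell and the picture viewer there is one more tool, called after "Call:" in YAML: its name, and indented under it one key for each argument. apply_moves: Moves the arm, as the interface text tells. Scaled input: -1 to 1 covers 1000 mm each way for a shift and 90 degrees each way for a turn. Its arguments: {"type":"object","properties":{"targets":{"type":"array","items":{"type":"array","items":{"type":"number"}}},"newtons":{"type":"number"}},"required":["targets"]}

```bash
ls; mkdir -p pics; python3 - <<'E'
from plant import *
import cv2, numpy as np
print(get_state())
for n in ("top","side"):
    c=capture(n); np.savez(f"{n}0.npz",**c); cv2.imwrite(f"pics/{n}0.png",c["frame"][:,:,::-1])
    print(n,c["camera_matrix"].tolist(),np.round(c["T"],4).tolist(), c["range_z"].min(),c["range_z"].max())
E
```

```text
pics
{'time_s': 0.0, 'joints': array([ 8.42295850e+01,  2.05921242e+01,  6.35064004e-01, -2.05718919e-02,
       -7.01354865e+01, -1.65069944e+01]), 'qd': array([ 0.01549526, -0.03267432, -0.07849948,  0.00383256,  0.04170906,
        0.03888449]), 'joint_torque': array([-2.07930789e-03, -5.82718277e+01,  2.93066365e+01,  6.99753195e+00,
        7.07507323e-03, -1.52584389e-04]), 'tcp_pos': array([0.2557331 , 0.6241982 , 0.24462326]), 'eef_rot': array([ 1.79905772e+02, -7.75625754e-03, -2.22844089e+01]), 'contact_force': array([-0.59970625,  0.02647987,  0.58003862]), 'moment': array([ 0.02217783,  0.04062446, -0.00840982]), 'gripper_force': 0.0, 'gripper_width': 0.08782628282841932}
top [[491.2086894282489, 0.0, 318.98751995494274], [0.0, 491.2086894282489, 196.99270835268948], [0.0, 0.0, 1.0]] [[0.0031, -0.9887, 0.1498, 0.4038], [-1.0, -0.0022, 0.0061, -0.0567], [-0.0057, -0.1498, -0.9887, 1.2377], [0.0, 0.0, 0.0, 1.0]] 0.0 2.1619995
side [[416.9969608164259, 0.0, 320.4414551979911], [0.0, 416.9969608164259, 197.5078838507519], [0.0, 0.0, 1.0]] [[0.772, -0.4694, 0.4285, 0.1569], [-0.6354, -0.5532, 0.5387, -0.6192], [-0.0158, -0.6882, -0.7254, 0.7905], [0.0, 0.0, 0.0, 1.0]] 0.0 3.1084857
```

View pics/top0.png

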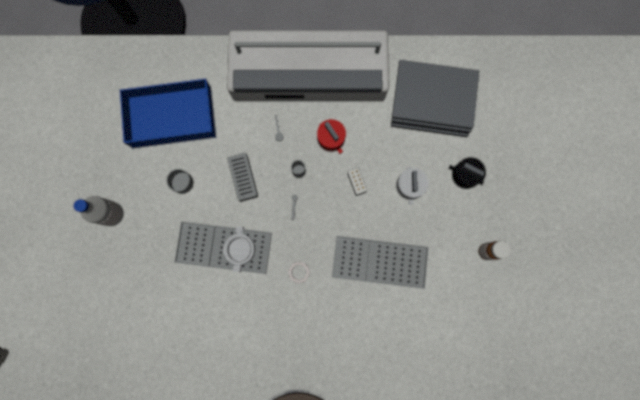

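View pics/side0.png

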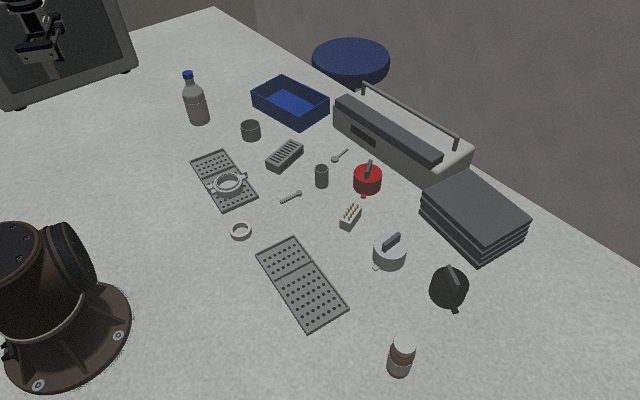

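The top view shows, left to right: bowl (180,181), cassette (243,177), cup (298,169), burblock (357,181), grey-topped cover (411,184). Tray_canister is at (223,247) with its canister at (238,248), and tray_plain is at (380,262). The red (331,135) and black (468,172) covers are look-alikes. The side view agrees.

```bash
cat > h.py <<'E'
import numpy as np, cv2
def pts(c):
    K=c["camera_matrix"];T=c["T"];z=c["range_z"]
    v,u=np.indices(z.shape)
    p=np.stack([(u-K[0,2])/K[0,0]*z,(v-K[1,2])/K[1,1]*z,z],-1)
    return p@T[:3,:3].T+T[:3,3]
def ray(c,uv,h):
    K=c["camera_matrix"];T=c["T"];uv=np.asarray(uv,float).reshape(-1,2)
    d=np.c_[(uv-K[:2,2])/[K[0,0],K[1,1]],np.ones(len(uv))]@T[:3,:3].T
    o=T[:3,3]; return (o+d*((h-o[2])/d[:,2])[:,None])[:,:2]
def proj(c,p):
    T=np.linalg.inv(c["T"]); q=np.asarray(p,float).reshape(-1,3)@T[:3,:3].T+T[:3,3]; q=q@c["camera_matrix"].T
    return q[:,:2]/q[:,2:]
def rect(P):
    (x,y),(w,h),a=cv2.minAreaRect((P*1000).astype(np.float32))
    if w<h: w,h,a=h,w,a+90
    return [round(float(t),1) for t in (x,y,w,h,(a+90)%180-90)]
E
python3 - <<'E'
from h import *
for n in ("top","side"):
    c=np.load(f"{n}0.npz"); P=pts(c); z=P[...,2]; ok=(c["range_z"]>0)
    f=ok&(np.hypot(P[...,0]-.5,P[...,1])<.6)
    print(n,"counter z",np.median(z[f&(abs(z)<.02)]),z[f&(abs(z)<.006)].std())
    m=(f&(z>.018)&(z<.12)&(P[...,0]>.2)).astype(np.uint8)
    k,L,st,ce=cv2.connectedComponentsWithStats(m)
    for i in range(1,k):
        if st[i,4]<30: continue
        q=P[L==i]; top=np.percentile(q[:,2],97)
        print(ce[i].round(0),st[i,4],"zmax",round(top,4),"med",q.mean(0).round(3),"rect",rect(q[:,:2]), c["frame"][L==i].mean(0).round(0))
E
```

```text
top counter z 0.0013074880402077493 0.002345629358755758
[307.  66.] 10134 zmax 0.1187 med [ 0.902 -0.02   0.094] rect [918.5, -19.3, 400.2, 166.9, -89.9] [118. 119. 118.]
[435.  97.] 5427 zmax 0.0839 med [ 0.83  -0.334  0.076] rect [838.5, -336.7, 203.8, 155.3, 81.9] [83. 86. 88.]
[163. 111.] 1875 zmax 0.0638 med [0.804 0.346 0.045] rect [802.6, 337.4, 222.3, 144.0, -82.2] [27. 41. 71.]
[330. 134.] 738 zmax 0.0769 med [ 0.743 -0.077  0.051] rect [746.1, -77.6, 72.5, 72.5, 89.7] [130.  50.  49.]
[242. 176.] 944 zmax 0.0396 med [0.638 0.144 0.035] rect [640.2, 145.1, 116.0, 50.7, 15.6] [102. 105. 104.]
[469. 172.] 801 zmax 0.0765 med [ 0.647 -0.418  0.051] rect [649.9, -421.7, 73.7, 72.5, -78.4] [32. 33. 34.]
[297. 167.] 132 zmax 0.0642 med [0.659 0.005 0.046] rect [658.6, 4.9, 35.1, 34.9, 20.0] [90. 91. 89.]
[356. 181.] 327 zmax 0.0466 med [ 0.628 -0.142  0.035] rect [629.3, -142.6, 64.8, 30.3, 20.2] [157. 156. 149.]
[412. 183.] 763 zmax 0.0768 med [ 0.62  -0.277  0.051] rect [621.9, -279.1, 73.0, 72.7, -77.8] [137. 139. 140.]
[178. 180.] 232 zmax 0.0487 med [0.629 0.302 0.036] rect 
[... 1341 characters left out ...]
0, 147.7, 102.1, 74.9, 32.0] [115. 118. 117.]
[350. 215.] 334 zmax 0.0464 med [ 0.622 -0.149  0.034] rect [626.3, -144.4, 66.1, 30.7, 20.4] [124. 124. 116.]
[246. 227.] 47 zmax 0.0214 med [ 0.414 -0.007  0.019] rect [412.6, -5.9, 45.3, 20.4, 65.3] [169. 164. 161.]
[234. 230.] 45 zmax 0.0205 med [0.388 0.005 0.019] rect [388.0, 3.4, 47.4, 22.0, 70.1] [168. 163. 159.]
[390. 250.] 978 zmax 0.0751 med [ 0.611 -0.287  0.048] rect [618.5, -281.0, 73.4, 72.9, 11.2] [121. 124. 123.]
[449. 285.] 1189 zmax 0.0751 med [ 0.638 -0.427  0.049] rect [646.6, -423.9, 73.4, 73.3, 51.8] [52. 53. 52.]
[401. 354.] 1005 zmax 0.1122 med [ 0.445 -0.47   0.084] rect [451.5, -467.4, 42.4, 41.2, -8.2] [117. 115. 109.]
```

```bash
python3 - <<'E'
from h import *
for n in ("top","side"):
    c=np.load(f"{n}0.npz"); P=pts(c); z=P[...,2]; ok=c["range_z"]>0; X,Y=P[...,0],P[...,1]
    g=c["frame"].astype(int).sum(2)/3
    b=ok&(np.hypot(X-.545,Y-.47)<.07); print(n,"bottle zmax",z[b].max())
    # cover bar
    q=P[ok&(np.hypot(X-.62,Y+.28)<.04)&(z>.062)]; print("bar",len(q),rect(q[:,:2]),q[:,2].mean())
    q=P[ok&(np.hypot(X-.62,Y+.28)<.06)&(z>.04)]; print("cover",rect(q[:,:2]))
    for nm,x,y in (("plain",.43,-.17),("can",.455,.18)):
        box=ok&(abs(X-x)<.085)&(abs(Y-y)<.15)
        m=(box&(z>-.005)&(z<.05)).astype(np.uint8)
        gg=cv2.GaussianBlur(g.astype(np.float32),(0,0),.8)
        bg=np.median(g[ok&(abs(z)<.006)&(abs(X-x)<.2)&(abs(Y-y)<.2)])
        m=((gg<bg-18)&(m>0)).astype(np.uint8)
        m=cv2.morphologyEx(m,cv2.MORPH_CLOSE,np.ones((5,5)))
        k,L,st,ce=cv2.connectedComponentsWithStats(m); i=1+st[1:,4].argmax()
        v,u=np.nonzero(L==i); print(nm,bg,st[i,4],"tray rect",rect(ray(c,np.c_[u,v],.010)))
    r=np.hypot(X-.457,Y-.148)
    q=P[ok&(r<.065)&(z>.03)]; print("canister>30",len(q),rect(q[:,:2]))
    q=P[ok&(r>.041)&(r<.062)&(z>.028)]; d=q[:,:2]-[.457,.148]
    for s in (1,-1):
        e=q[s*d[:,0]>0]; print("hook",s,len(e),e.mean(0).round(4))
    q=P[ok&(r<.045)&(z>.0235)&(z<.038)]; print("rim",(q[:,:2].min(0)+q[:,:2].max(0))/2,cv2.minEnclosingCircle((q[:,:2]*1000).astype(np.float32)))
ims=[]
c=np.load("top0.npz")["frame"][...,::-1]; s=np.load("side0.npz")["frame"][...,::-1]
A=cv2.resize(c[140:295,165:440],(800,450),interpolation=cv2.INTER_CUBIC); cv2.imwrite("pics/topcrop.png",A)
E
```

```text
top bottle zmax 0.17567612923254483
bar 102 [622.2, -279.2, 49.0, 11.2, 2.0] 0.07404928933491813
cover [622.4, -279.5, 72.8, 72.7, 22.1]
plain 160.66666666666666 4034 tray rect [428.5, -200.6, 232.9, 106.2, 83.3]
can 160.66666666666666 3560 tray rect [464.5, 189.8, 235.3, 109.4, 82.8]
canister>30 248 [458.2, 148.3, 98.5, 71.0, 29.8]
hook 1 42 [0.5067 0.1473 0.0416]
hook -1 38 [0.4102 0.1514 0.0409]
rim [0.45668909 0.14910458] ((456.9410400390625, 147.84796142578125), 43.18700408935547)
side bottle zmax 0.1739749094879831
bar 133 [619.3, -280.3, 50.5, 10.9, 1.1] 0.07203896640421106
cover [618.5, -280.9, 73.5, 72.0, -81.3]
plain 163.66666666666666 4771 tray rect [425.6, -201.7, 237.7, 109.3, 83.2]
can 164.0 2506 tray rect [466.8, 188.1, 246.3, 121.8, 83.1]
canister>30 204 [455.0, 146.1, 105.4, 67.8, -27.0]
hook 1 32 [0.5048 0.145  0.0402]
hook -1 43 [0.4071 0.149  0.0398]
rim [0.45745702 0.14885537] ((457.45703125, 146.513427734375), 43.99507141113281)
```

View pics/topcrop.png

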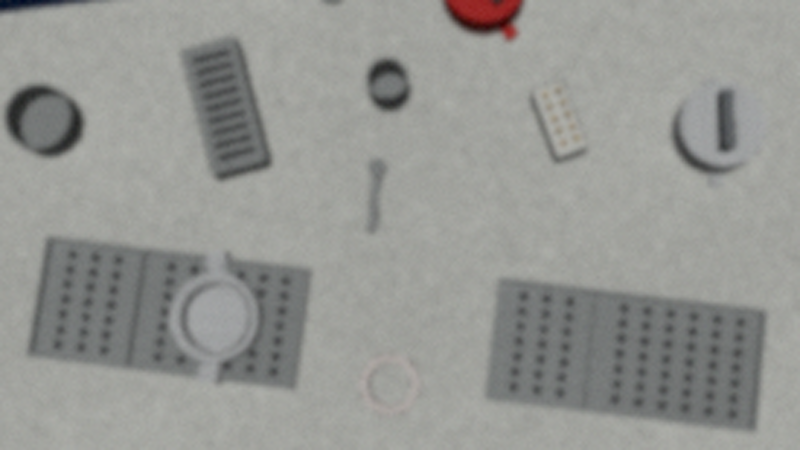

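The crop shows the pot, cassette, cup, bur block and cover bar, which runs almost along world x. Both trays have their short section on the left (+y). The canister hooks lie almost along world x, at crop pixels (217,262) and (208,368). Measured sizes match the given ones. First I move above the pot.

Call:
apply_moves:
  targets:
    - [1,0,0,0,0,0,-0.062]
    - [1,0,0,0,0,0,-0.062]
    - [1,0,0,0,0,0,-0.062]
    - [1,0,0,0,0,0,-0.062]
    - [1,0.0232,0.02025,0,0,0,0]
    - [1,0.0232,0.02025,0,0,0,0]
    - [1,0.0232,0.02025,0,0,0,0]
    - [1,0.0232,0.02025,0,0,0,0]
    - [1,0.0232,0.02025,0,0,0,0]
    - [1,0.0232,0.02025,0,0,0,0]
    - [1,0.0232,0.02025,0,0,0,0]
    - [1,0.0232,0.02025,0,0,0,0]
    - [1,0.0232,0.02025,0,0,0,0]
    - [1,0.0232,0.02025,0,0,0,0]
    - [1,0.0232,0.02025,0,0,0,0]
    - [1,0.0232,0.02025,0,0,0,0]
    - [1,0.0232,0.02025,0,0,0,0]
    - [1,0.0232,0.02025,0,0,0,0]
    - [1,0.0232,0.02025,0,0,0,0]
    - [1,0.0232,0.02025,0,0,0,0]
  newtons: 15

```text
time_s: 1.77
tcp_pos: [0.6281, 0.2996, 0.2451]
eef_rot: [180.0, 0.0, 0.0]
contact_force: [0.4, 0.6, 1.0]
gripper_width: 0.0876
gripper_force: 0.0
```

Call:
apply_moves:
  targets:
    - [1,-0.001,-0.001,0.025,0,0,0]
    - [1,0,0,0.03,0,0,0]
    - [1,0,0,0.03,0,0,0]
    - [1,0,0,0.03,0,0,0]
    - [1,0,0,0.03,0,0,0]
    - [1,0,0,0.03,0,0,0]
    - [1,0,0,0.024,0,0,0]
    - [1,0,0,0.015,0,0,0]
    - [1,0,0,0,0,0,0]
    - [0,0,0,0,0,0,0]
    - [0,0,0,0,0,0,0]
    - [0,0,0,0,0,0,0]
    - [0,0,0,0,0,0,0]
    - [0,0,0,0,0,0,0]
    - [0,0,0,0,0,0,0]
    - [0,0,0,0,0,0,0]
    - [0,0,0,0,0,0,0]

```text
time_s: 3.18
tcp_pos: [0.6268, 0.3022, 0.0328]
eef_rot: [-180.0, -0.1, 0.1]
contact_force: [-2.3, 0.2, 6.2]
gripper_width: 0.0579
gripper_force: 15.0
```

```bash
python3 - <<'E'
from plant import *
from h import *
s=get_state(); print({k:np.round(s[k],4).tolist() for k in ("time_s","tcp_pos","eef_rot","contact_force","gripper_width","gripper_force","joints")})
for n in ("top","side"):
    c=capture(n); P=pts(c); X,Y,z=P[...,0],P[...,1],P[...,2]
    q=P[(c["range_z"]>0)&(np.hypot(X-.627,Y-.3)<.06)&(z>.018)&(z<.05)&(abs(Y-.3)<.06)]
    print(n,len(q),rect(q[:,:2]))
    if n=="side": cv2.imwrite("pics/side1.png",c["frame"][60:260,130:430,::-1].repeat(2,0).repeat(2,1))
E
```

```text
{'time_s': 3.1833, 'tcp_pos': [0.6268, 0.3022, 0.0328], 'eef_rot': [-179.955, -0.0745, 0.0605], 'contact_force': [-2.3149, 0.1637, 6.2385], 'gripper_width': 0.0579, 'gripper_force': 15.0013, 'joints': [41.7514, 32.8074, -9.6019, 0.0216, -47.5052, 48.2945]}
top 41 [626.5, 296.6, 56.8, 25.3, -13.8]
side 187 [614.8, 298.5, 95.1, 35.7, -81.0]
```

View pics/side1.png

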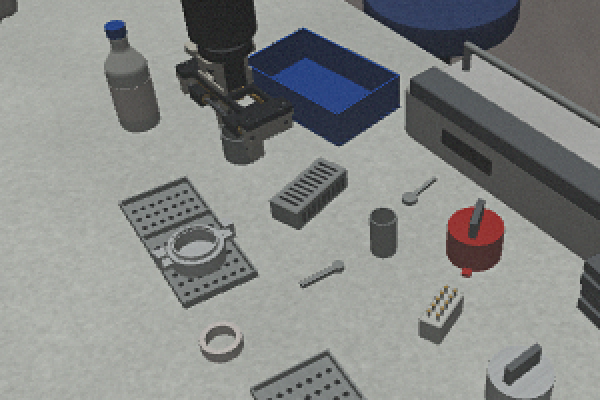

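The pot is held: the opening reads 57.9 mm against its 58 mm, and the side crop shows the gripper on it at about (242,145). I lift it and carry it to tray_plain's short section.

Call:
apply_moves:
  targets:
    - [0,0,0,-0.02,0,0,0]
    - [0,0,0,-0.03,0,0,0]
    - [0,0,0,-0.04,0,0,0]
    - [0,0,0,-0.03,0,0,0]
    - [0,-0.0128,0.0288,0,0,0,0]
    - [0,-0.0128,0.0288,0,0,0,0]
    - [0,-0.0128,0.0288,0,0,0,0]
    - [0,-0.0128,0.0288,0,0,0,0]
    - [0,-0.0128,0.0288,0,0,0,0]
    - [0,-0.0128,0.0288,0,0,0,0]
    - [0,-0.0128,0.0288,0,0,0,0]
    - [0,-0.0128,0.0288,0,0,0,0]
    - [0,-0.0128,0.0288,0,0,0,0]
    - [0,-0.0128,0.0288,0,0,0,0]
    - [0,-0.0128,0.0288,0,0,0,0]
    - [0,-0.0128,0.0288,0,0,0,0]
    - [0,-0.0128,0.0288,0,0,0,0]
    - [0,-0.0128,0.0288,0,0,0,0]
    - [0,-0.0128,0.0288,0,0,0,0]
    - [0,0,0,0,0,0,0]

```text
time_s: 4.95
tcp_pos: [0.4318, -0.1333, 0.1514]
eef_rot: [-180.0, 0.1, -0.1]
contact_force: [0.8, -0.4, 0.0]
gripper_width: 0.0579
gripper_force: 15.0
```

Call:
apply_moves:
  targets:
    - [0,0,0,0.02,0,0,0]
    - [0,0,0,0.03,0,0,0]
    - [0,0,0,0.03,0,0,0]
    - [0,0,0,0.01,0,0,0]
    - [0,0,0,0,0,0,0]
    - [0,0,0,0,0,0,0]

```text
time_s: 5.45
tcp_pos: [0.4346, -0.1302, 0.0615]
eef_rot: [180.0, 0.1, 0.1]
contact_force: [0.5, 0.6, 0.0]
gripper_width: 0.0576
gripper_force: 15.0
```

Call:
apply_moves:
  targets:
    - [0,0,0,0.015,0,0,0]
    - [0,0,0,0.007,0,0,0]
    - [0,0,0,0.003,0,0,0]
    - [0,0,0,0,0,0,0]
    - [1,0,0,0,0,0,0]
    - [1,0,0,0,0,0,0]
    - [1,0,0,0,0,0,0]
    - [1,0,0,0,0,0,0]
    - [1,0,0,0,0,0,0]
    - [1,0,0,-0.02,0,0,0]
    - [1,0,0,-0.035,0,0,0]
    - [1,0,0,-0.035,0,0,0]
    - [1,0,0,-0.01,0,0,0]
    - [1,0,0,0,0,0,0]

```text
time_s: 6.62
tcp_pos: [0.4368, -0.1302, 0.14]
eef_rot: [-180.0, -0.4, 0.1]
contact_force: [-0.1, -0.3, -0.7]
gripper_width: 0.0876
gripper_force: 0.0
```

```bash
python3 - <<'E'
from plant import *
from h import *
s=get_state(); print(np.round(s["joints"],1),s["tcp_pos"],s["gripper_width"])
for n in ("top","side"):
    c=capture(n); P=pts(c); X,Y,z=P[...,0],P[...,1],P[...,2]
    q=P[(c["range_z"]>0)&(np.hypot(X-.4355,Y+.13)<.05)&(z>.025)&(z<.07)]
    if len(q): print(n,len(q),rect(q[:,:2]),q[:,2].max())
E
```

```text
[  8.3   5.4 -34.8   0.  -49.5  81.7] [ 0.43679945 -0.13019285  0.14004381] 0.08762927916069045
side 343 [433.4, -130.9, 58.7, 56.1, 79.1] 0.05190842481840274
```

The pot stands in tray_plain's short section, measured at (433,-131) mm. Next is the cassette.

Call:
apply_moves:
  targets:
    - [1,0,0,0,0,0,-0.059]
    - [1,0,0,0,0,0,-0.059]
    - [1,0,0,0,0,0,-0.059]
    - [1,0.0246,-0.0189,0,0,0,0]
    - [1,0.0246,-0.0189,0,0,0,0]
    - [1,0.0246,-0.0189,0,0,0,0]
    - [1,0.0246,-0.0189,0,0,0,0]
    - [1,0.0246,-0.0189,0,0,0,0]
    - [1,0.0246,-0.0189,0,0,0,0]
    - [1,0.0246,-0.0189,0,0,0,0]
    - [1,0.0246,-0.0189,0,0,0,0]
    - [1,0.0246,-0.0189,0,0,0,0]
    - [1,0.0246,-0.0189,0,0,0,0]
    - [1,0.0246,-0.0189,0,0,0,0]
    - [1,0,0,0.02,0,0,0]
    - [1,0,0,0.02,0,0,0]
    - [1,0,0,0,0,0,0]
    - [1,0,0,0,0,0,0]

```text
time_s: 8.22
tcp_pos: [0.6361, 0.1433, 0.0939]
eef_rot: [179.9, 0.3, 16.0]
contact_force: [-0.4, -0.1, 1.0]
gripper_width: 0.0877
gripper_force: 0.0
```

Call:
apply_moves:
  targets:
    - [1,0.002,0,0.02,0,0,0]
    - [1,0,0,0.025,0,0,0]
    - [1,0,0,0.012,0,0,0]
    - [1,0,0,0.005,0,0,0]
    - [1,0,0,0,0,0,0]
    - [0,0,0,0,0,0,0]
    - [0,0,0,0,0,0,0]
    - [0,0,0,0,0,0,0]
    - [0,0,0,0,0,0,0]
    - [0,0,0,0,0,0,0]
    - [0,0,0,0,0,0,0]
    - [0,0,0,0,0,0,0]
    - [0,0,0,0,0,0,0]
  newtons: 25

```text
time_s: 9.3
tcp_pos: [0.6397, 0.1447, 0.0349]
eef_rot: [-180.0, -0.0, 16.0]
contact_force: [-0.7, 0.0, 3.1]
gripper_width: 0.05
gripper_force: 25.0
```

Call:
apply_moves:
  targets:
    - [0,0,0,-0.02,0,0,0]
    - [0,0,0,-0.04,0,0,0]
    - [0,0,0,-0.04,0,0,0.0782]
    - [0,0,0,-0.02,0,0,0.0782]
    - [0,0,0,0,0,0,0.0782]
    - [0,0,0,0,0,0,0.0782]
    - [0,0,0,0,0,0,0.0782]
    - [0,0,0,0,0,0,0.0782]
    - [0,0,0,0,0,0,0.0782]
    - [0,0,0,0,0,0,0.0782]
    - [0,0,0,0,0,0,0.0782]
    - [0,0,0,0,0,0,0.0782]
    - [0,0,0,0,0,0,0.0782]
    - [0,0,0,0,0,0,0.0782]
    - [0,0,0,0,0,0,0.0782]
    - [0,0,0,0,0,0,0.0782]
    - [0,0,0,0,0,0,0.0782]
    - [0,0,0,0,0,0,0.0782]
    - [0,0,0,0,0,0,0]

```text
time_s: 10.88
tcp_pos: [0.6391, 0.1445, 0.154]
eef_rot: [179.9, -0.0, -97.0]
contact_force: [0.0, -0.8, -2.1]
gripper_width: 0.0498
gripper_force: 25.0
```

```bash
cat >> h.py <<'E'
def rows(state,target,maxstep=.031):
    """shift from measured pose to target xyz in tool axes, and rows needed"""
    from scipy.spatial.transform import Rotation as R
    r=R.from_euler("xyz",state["eef_rot"],degrees=True)
    d=r.inv().apply(np.asarray(target)-state["tcp_pos"]); n=int(np.ceil(np.linalg.norm(d)/maxstep))
    print("yaw",state["eef_rot"][2].round(2),"shift",d.round(4),"rows",n,"each",(d/n).round(5),"joints",state["joints"].round(0))
E
python3 - <<'E'
from plant import *
from h import *
s=get_state(); print(s["tcp_pos"]); rows(s,[.4221,-.2428,s["tcp_pos"][2]])
E
```

```text
[0.63910709 0.14450119 0.15401539]
yaw -96.97 shift [4.108e-01 1.684e-01 3.000e-04] rows 15 each [2.738e-02 1.123e-02 2.000e-05] joints [ 30.  23.  -9.  -0. -59. -37.]
```

Call:
apply_moves:
  targets:
    - [0,0.0274,0.0112,0,0,0,0]
    - [0,0.0274,0.0112,0,0,0,0]
    - [0,0.0274,0.0112,0,0,0,0]
    - [0,0.0274,0.0112,0,0,0,0]
    - [0,0.0274,0.0112,0,0,0,0]
    - [0,0.0274,0.0112,0,0,0,0]
    - [0,0.0274,0.0112,0,0,0,0]
    - [0,0.0274,0.0112,0,0,0,0]
    - [0,0.0274,0.0112,0,0,0,0]
    - [0,0.0274,0.0112,0,0,0,0]
    - [0,0.0274,0.0112,0,0,0,0]
    - [0,0.0274,0.0112,0,0,0,0]
    - [0,0.0274,0.0112,0,0,0,0]
    - [0,0.0274,0.0112,0,0,0,0]
    - [0,0.0274,0.0112,0,0,0,0]
    - [0,0,0,0.02,0,0,0]
    - [0,0,0,0.03,0,0,0]
    - [0,0,0,0.02,0,0,0]
    - [0,0,0,0,0,0,0]
    - [0,0,0,0,0,0,0]

```text
time_s: 12.55
tcp_pos: [0.4245, -0.2443, 0.0841]
eef_rot: [179.9, -0.0, -96.5]
contact_force: [0.1, -0.3, -0.9]
gripper_width: 0.0499
gripper_force: 25.0
```

```bash
python3 - <<'E'
from plant import *
from h import *
s=get_state(); print(s["tcp_pos"],s["eef_rot"]); rows(s,[.4221,-.2428,.038])
for n in ("top","side"):
    c=capture(n)
    cv2.imwrite(f"pics/{n}2.png",cv2.resize(c["frame"][190:330,290:500,::-1] if n=="top" else c["frame"][180:380,200:500,::-1],None,fx=2.5,fy=2.5))
E
```

```text
[ 0.42446852 -0.24426923  0.0841005 ] [ 1.79850187e+02 -8.37735552e-03 -9.64739161e+01]
yaw -96.47 shift [-0.0012  0.0024  0.0461] rows 2 each [-0.0006   0.0012   0.02305] joints [ -7.  13. -34.   0. -43.   0.]
```

View pics/side2.png

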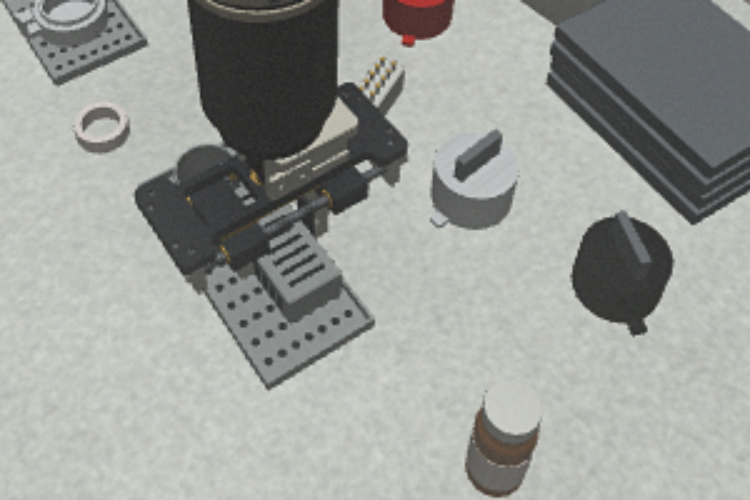

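The side crop shows the cassette in line with the tray over the long section at (300,265). The pot stands behind the gripper in the short section. I lower the cassette and release it.

Call:
apply_moves:
  targets:
    - [0,-0.001,0.002,0.02,0,0,0]
    - [0,0,0,0.016,0,0,0]
    - [0,0,0,0.007,0,0,0]
    - [0,0,0,0.003,0,0,0]
    - [0,0,0,0,0,0,0]
    - [1,0,0,0,0,0,0]
    - [1,0,0,0,0,0,0]
    - [1,0,0,0,0,0,0]
    - [1,0,0,0,0,0,0]
    - [1,0,0,0,0,0,0]
    - [1,0,0,-0.02,0,0,0]
    - [1,0,0,-0.035,0,0,0]
    - [1,0,0,-0.035,0,0,0]
    - [1,0,0,-0.01,0,0,0]
    - [1,0,0,0,0,0,0]
    - [1,0,0,0,0,0,0]

```text
time_s: 13.98
tcp_pos: [0.4236, -0.243, 0.1393]
eef_rot: [-179.9, 0.0, -96.6]
contact_force: [-0.3, 1.0, -0.6]
gripper_width: 0.0877
gripper_force: 0.0
```

```bash
python3 - <<'E'
from plant import *
from h import *
s=get_state(); print(s["tcp_pos"],s["eef_rot"])
c=capture("side"); P=pts(c); X,Y,z=P[...,0],P[...,1],P[...,2]
q=P[(c["range_z"]>0)&(abs(X-.42)<.06)&(Y<-.17)&(Y>-.33)&(z>.025)&(z<.05)]; print(rect(q[:,:2]),q[:,2].max())
E
```

```text
[ 0.42359839 -0.24298229  0.13926221] [-1.79874242e+02  1.07412135e-02 -9.66460952e+01]
[423.7, -242.8, 116.0, 51.4, 82.6] 0.04200078343460001
```

Call:
apply_moves:
  targets:
    - [1,0,0,0,0,0,0.0779]
    - [1,0,0,0,0,0,0.0779]
    - [1,0,0,0,0,0,0.0779]
    - [1,0,0,0,0,0,0.0779]
    - [1,0,0,0,0,0,0.0779]
    - [1,0,0,0,0,0,0.0779]
    - [1,0,0,0,0,0,0.0779]
    - [1,0,0,0,0,0,0.0779]
    - [1,0,0,0,0,0,0.0779]
    - [1,-0.0283,0.0028,0,0,0,0]
    - [1,-0.0283,0.0028,0,0,0,0]
    - [1,-0.0283,0.0028,0,0,0,0]
    - [1,-0.0283,0.0028,0,0,0,0]
    - [1,-0.0283,0.0028,0,0,0,0]
    - [1,-0.0283,0.0028,0,0,0,0]
    - [1,-0.0283,0.0028,0,0,0,0]
    - [1,-0.0283,0.0028,0,0,0,0]
    - [1,0,0,0.02,0,0,0]
    - [1,0,0,0,0,0,0]
    - [1,0,0,0,0,0,0]

```text
time_s: 15.7
tcp_pos: [0.626, -0.1434, 0.1156]
eef_rot: [179.9, -0.3, -159.7]
contact_force: [0.0, -0.4, 1.0]
gripper_width: 0.0875
gripper_force: 0.0
```

```bash
python3 - <<'E'
from plant import *
from h import *
s=get_state(); print(s["tcp_pos"],s["eef_rot"]); rows(s,[.6278,-.1432,.031])
E
```

```text
[ 0.62603056 -0.14343849  0.11562225] [ 179.88550489   -0.32340422 -159.73218444]
yaw -159.73 shift [-0.0022 -0.0006  0.0846] rows 3 each [-0.00074 -0.00019  0.0282 ] joints [  4.  24. -13.  -0. -54. -74.]
```

Call:
apply_moves:
  targets:
    - [1,-0.002,0,0.02,0,0,0]
    - [1,0,0,0.03,0,0,0]
    - [1,0,0,0.02,0,0,0]
    - [1,0,0,0.01,0,0,0]
    - [1,0,0,0.002,0,0,0]
    - [1,0,0,0,0,0,0]
    - [0,0,0,0,0,0,0]
    - [0,0,0,0,0,0,0]
    - [0,0,0,0,0,0,0]
    - [0,0,0,0,0,0,0]
    - [0,0,0,0,0,0,0]
    - [0,0,0,0,0,0,0]
    - [0,0,0,0,0,0,0]
    - [0,0,0,0,0,0,0]
    - [0,0,0,0,0,0,0]
    - [0,0,0,0,0,0,0]
    - [0,0,0,0,0,0,0]
    - [0,0,0,0,0,0,0]
  newtons: 20

```text
time_s: 17.2
tcp_pos: [0.6298, -0.1428, 0.0365]
eef_rot: [180.0, -0.0, -159.7]
contact_force: [0.1, 0.3, -0.2]
gripper_width: 0.0294
gripper_force: 20.0
```

Call:
apply_moves:
  targets:
    - [0,0,0,-0.02,0,0,0]
    - [0,0,0,-0.03,0,0,0.0755]
    - [0,0,0,-0.04,0,0,0.0755]
    - [0,0,0,-0.025,0,0,0.0755]
    - [0,0,0,0,0,0,0.0755]
    - [0,0.0147,0.0273,0,0,0,0]
    - [0,0.0147,0.0273,0,0,0,0]
    - [0,0.0147,0.0273,0,0,0,0]
    - [0,0.0147,0.0273,0,0,0,0]
    - [0,0.0147,0.0273,0,0,0,0]
    - [0,0.0147,0.0273,0,0,0,0]
    - [0,0.0147,0.0273,0,0,0,0]
    - [0,0.0147,0.0273,0,0,0,0]
    - [0,0.0147,0.0273,0,0,0,0]
    - [0,0.0147,0.0273,0,0,0,0]
    - [0,0.0147,0.0273,0,0,0,0]
    - [0,0.0147,0.0273,0,0,0,0]
    - [0,0.0147,0.0273,0,0,0,0]
    - [0,0.0147,0.0273,0,0,0,0]
    - [0,0,0,0,0,0,0]

```text
time_s: 18.87
tcp_pos: [0.4704, 0.2654, 0.1517]
eef_rot: [179.9, 0.0, 173.3]
contact_force: [0.7, -0.0, -1.4]
gripper_width: 0.0299
gripper_force: 20.0
```

Call:
apply_moves:
  targets:
    - [0,0,0,0.02,0,0,0]
    - [0,0,0,0.03,0,0,0]
    - [0,0,0,0.02,0,0,0]
    - [0,0,0,0,0,0,0]
    - [0,0,0,0,0,0,0]

```text
time_s: 19.28
tcp_pos: [0.4711, 0.2607, 0.081]
eef_rot: [-179.9, -0.1, 173.1]
contact_force: [0.5, 1.5, -0.1]
gripper_width: 0.0302
gripper_force: 20.0
```

```bash
python3 - <<'E'
from plant import *
from h import *
s=get_state(); print(s["tcp_pos"],s["eef_rot"]); rows(s,[.4709,.2615,.0395])
E
```

```text
[0.47114646 0.26066568 0.081005  ] [-1.79868767e+02 -7.47964438e-02  1.73092145e+02]
yaw 173.09 shift [0.0003 0.0009 0.0415] rows 2 each [0.00015 0.00045 0.02075] joints [  50.   18.  -28.    0.  -44. -147.]
```

Call:
apply_moves:
  targets:
    - [0,0,0.001,0.02,0,0,0]
    - [0,0,0,0.013,0,0,0]
    - [0,0,0,0.006,0,0,0]
    - [0,0,0,0.0025,0,0,0]
    - [0,0,0,0,0,0,0]
    - [1,0,0,0,0,0,0]
    - [1,0,0,0,0,0,0]
    - [1,0,0,0,0,0,0]
    - [1,0,0,0,0,0,0]
    - [1,0,0,0,0,0,0]
    - [1,0,0,-0.02,0,0,0]
    - [1,0,0,-0.035,0,0,0]
    - [1,0,0,-0.035,0,0,0]
    - [1,0,0,-0.02,0,0,0]
    - [1,0,0,0,0,0,0]
    - [1,0,0,0,0,0,0]

```text
time_s: 20.62
tcp_pos: [0.4721, 0.2629, 0.1517]
eef_rot: [179.8, 0.1, 173.1]
contact_force: [-0.6, 0.2, -0.7]
gripper_width: 0.0872
gripper_force: 0.0
```

```bash
python3 - <<'E'
from plant import *
from h import *
s=get_state(); print(s["tcp_pos"],s["eef_rot"]); rows(s,[.6572,.0045,s["tcp_pos"][2]])
for n in ("top","side"):
    c=capture(n); P=pts(c); X,Y,z=P[...,0],P[...,1],P[...,2]
    q=P[(c["range_z"]>0)&(abs(X-.47)<.06)&(Y<.31)&(Y>.22)&(z>.022)&(z<.06)]
    if len(q)>20: print(n,rect(q[:,:2]),q[:,2].max())
    q=P[(c["range_z"]>0)&(abs(X-.657)<.04)&(abs(Y)<.05)&(z>.02)&(z<.08)]; print(n,"cup",rect(q[:,:2]))
cv2.imwrite("pics/side3.png",cv2.resize(c["frame"][100:300,150:350,::-1],None,fx=3,fy=3))
E
```

```text
[0.47208626 0.26293967 0.1517149 ] [1.79831154e+02 1.08683599e-01 1.73088139e+02]
yaw 173.09 shift [-0.2149 -0.2343 -0.0003] rows 11 each [-1.953e-02 -2.130e-02 -3.000e-05] joints [  50.   13.  -24.   -0.  -53. -147.]
top cup [658.4, 4.5, 35.6, 34.5, 1.2]
side [468.5, 260.5, 63.9, 32.5, -6.1] 0.052521337909595456
side cup [655.8, 1.4, 40.2, 34.1, 45.5]
```

View pics/side3.png

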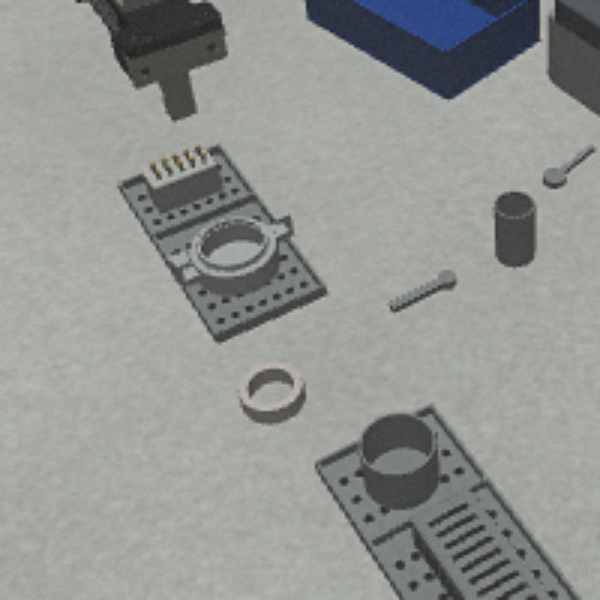

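The side crop shows the bur block standing in its short section at (185,180), the canister well empty at (240,250) and the cup at (515,228). The pot and cassette are in the other tray. Now the cup.

Call:
apply_moves:
  targets:
    - [1,-0.0195,-0.0213,0,0,0,0]
    - [1,-0.0195,-0.0213,0,0,0,0]
    - [1,-0.0195,-0.0213,0,0,0,0]
    - [1,-0.0195,-0.0213,0,0,0,0]
    - [1,-0.0195,-0.0213,0,0,0,0]
    - [1,-0.0195,-0.0213,0,0,0,0]
    - [1,-0.0195,-0.0213,0,0,0,0]
    - [1,-0.0195,-0.0213,0,0,0,0]
    - [1,-0.0195,-0.0213,0,0,0,0]
    - [1,-0.0195,-0.0213,0,0,0,0]
    - [1,-0.0195,-0.0213,0,0,0,0]
    - [1,0,0,0.02,0,0,0]
    - [1,0,0,0.02,0,0,0]
    - [1,0,0,0,0,0,0]
    - [1,0,0,0,0,0,0]

```text
time_s: 21.97
tcp_pos: [0.6549, 0.0033, 0.1078]
eef_rot: [-179.9, -0.3, 173.1]
contact_force: [-0.2, 0.2, 0.8]
gripper_width: 0.0877
gripper_force: 0.0
```

```bash
python3 - <<'E'
from plant import *
from h import *
s=get_state(); print(s["tcp_pos"],s["eef_rot"]); rows(s,[.6572,.0045,.056])
E
```

```text
[0.65493728 0.00333782 0.10776731] [-179.88107613   -0.26826593  173.07226585]
yaw 173.07 shift [-0.0023  0.0015  0.0518] rows 2 each [-0.00117  0.00077  0.02588] joints [  17.   25.  -11.   -0.  -54. -114.]
```

Call:
apply_moves:
  targets:
    - [1,-0.001,0.001,0.015,0,0,0]
    - [1,0,0,0.02,0,0,0]
    - [1,0,0,0.012,0,0,0]
    - [1,0,0,0.005,0,0,0]
    - [1,0,0,0,0,0,0]
    - [0,0,0,0,0,0,0]
    - [0,0,0,0,0,0,0]
    - [0,0,0,0,0,0,0]
    - [0,0,0,0,0,0,0]
    - [0,0,0,0,0,0,0]
    - [0,0,0,0,0,0,0]
    - [0,0,0,0,0,0,0]
    - [0,0,0,0,0,0,0]
    - [0,0,0,0,0,0,0]
    - [0,0,0,0,0,0,0]
    - [0,0,0,0,0,0,0]
  newtons: 15

```text
time_s: 23.3
tcp_pos: [0.6575, 0.0048, 0.0581]
eef_rot: [-180.0, -0.0, 173.1]
contact_force: [-0.5, 0.2, 0.5]
gripper_width: 0.0358
gripper_force: 15.0
```

```bash
python3 - <<'E'
from plant import *
from h import *
s=get_state(); print(s["tcp_pos"],s["eef_rot"],s["gripper_width"]); rows(s,[.457,.1484,s["tcp_pos"][2]])
for n in ("top","side"):
    c=capture(n); P=pts(c); X,Y,z=P[...,0],P[...,1],P[...,2]
    q=P[(c["range_z"]>0)&(abs(X-.657)<.04)&(abs(Y)<.05)&(z>.01)&(z<.034)]
    if len(q)>5: print(n,len(q),rect(q[:,:2]))
E
```

```text
[0.65746912 0.00475461 0.05809251] [-1.79997788e+02 -2.15319492e-04  1.73086530e+02] 0.035803571957069596
yaw 173.09 shift [ 0.2163  0.1185 -0.    ] rows 8 each [ 0.02704  0.01481 -0.     ] joints [  17.   28.  -14.    0.  -48. -114.]
top 16 [643.3, 5.0, 22.2, 3.3, 89.1]
side 75 [651.3, 2.3, 33.5, 26.4, 88.5]
```

Call:
apply_moves:
  targets:
    - [0,0,0,-0.02,0,0,0]
    - [0,0,0,-0.04,0,0,0]
    - [0,0,0,-0.03,0,0,0]
    - [0,0.027,0.0149,0,0,0,0]
    - [0,0.027,0.0149,0,0,0,0]
    - [0,0.027,0.0149,0,0,0,0]
    - [0,0.027,0.0149,0,0,0,0]
    - [0,0.027,0.0149,0,0,0,0]
    - [0,0.027,0.0149,0,0,0,0]
    - [0,0.027,0.0149,0,0,0,0]
    - [0,0.027,0.0149,0,0,0,0]
    - [0,0,0,0,0,0,0]
    - [0,0,0,0.02,0,0,0]
    - [0,0,0,0.01,0,0,0]
    - [0,0,0,0,0,0,0]
    - [0,0,0,0,0,0,0]
    - [0,0,0,0,0,0,0]

```text
time_s: 24.82
tcp_pos: [0.4579, 0.1492, 0.1186]
eef_rot: [180.0, 0.0, 173.1]
contact_force: [0.1, 0.3, -0.8]
gripper_width: 0.0356
gripper_force: 15.0
```

```bash
python3 - <<'E'
from plant import *
from h import *
s=get_state(); print(s["tcp_pos"],s["eef_rot"],s["gripper_width"]); rows(s,[.457,.1488,.0655])
E
```

```text
[0.45785743 0.1491853  0.11859372] [1.79989630e+02 2.87260659e-02 1.73084094e+02] 0.03557526864061008
yaw 173.08 shift [ 0.0008 -0.0005  0.0531] rows 2 each [ 0.00042 -0.00025  0.02655] joints [  42.   10.  -33.    0.  -47. -138.]
```

Call:
apply_moves:
  targets:
    - [0,0.001,0,0.02,0,0,0]
    - [0,0,0,0.018,0,0,0]
    - [0,0,0,0.009,0,0,0]
    - [0,0,0,0.004,0,0,0]
    - [0,0,0,0.0015,0,0,0]
    - [0,0,0,0,0,0,0]
    - [1,0,0,0,0,0,0]
    - [1,0,0,0,0,0,0]
    - [1,0,0,0,0,0,0]
    - [1,0,0,0,0,0,0]
    - [1,0,0,0,0,0,0]
    - [1,0,0,0,0,0,0]
    - [1,0,0,-0.02,0,0,0]
    - [1,0,0,-0.035,0,0,0]
    - [1,0,0,-0.035,0,0,0]
    - [1,0,0,-0.02,0,0,0]
    - [1,0,0,0,0,0,0]
    - [1,0,0,0,0,0,0]

```text
time_s: 26.32
tcp_pos: [0.4569, 0.1497, 0.1769]
eef_rot: [179.9, 0.1, 173.1]
contact_force: [-1.2, 0.1, -0.5]
gripper_width: 0.0875
gripper_force: 0.0
```

```bash
python3 - <<'E'
from plant import *
from h import *
s=get_state(); print(s["tcp_pos"],s["eef_rot"])
for n in ("top","side"):
    c=capture(n); P=pts(c); X,Y,z=P[...,0],P[...,1],P[...,2]; ok=c["range_z"]>0
    q=P[ok&(np.hypot(X-.457,Y-.148)<.05)&(z>.05)&(z<.1)]
    if len(q)>5: print(n,"cup",len(q),rect(q[:,:2]),q[:,2].max())
    q=P[ok&(np.hypot(X-.62,Y+.28)<.04)&(z>.062)&(z<.09)]; print("bar",rect(q[:,:2]))
E
```

```text
[0.4568797  0.1497251  0.17693722] [1.79854959e+02 1.21920669e-01 1.73085899e+02]
bar [621.6, -279.0, 49.8, 10.5, 1.4]
side cup 159 [456.1, 147.8, 38.9, 34.2, 56.7] 0.07029127653153588
bar [619.8, -280.8, 52.2, 10.9, 0.6]
```

Call:
apply_moves:
  targets:
    - [1,0,0,0,0,0,-0.045]
    - [1,0,0,0,0,0,-0.045]
    - [1,-0.0103,-0.0288,0,0,0,0]
    - [1,-0.0103,-0.0288,0,0,0,0]
    - [1,-0.0103,-0.0288,0,0,0,0]
    - [1,-0.0103,-0.0288,0,0,0,0]
    - [1,-0.0103,-0.0288,0,0,0,0]
    - [1,-0.0103,-0.0288,0,0,0,0]
    - [1,-0.0103,-0.0288,0,0,0,0]
    - [1,-0.0103,-0.0288,0,0,0,0]
    - [1,-0.0103,-0.0288,0,0,0,0]
    - [1,-0.0103,-0.0288,0,0,0,0]
    - [1,-0.0103,-0.0288,0,0,0,0]
    - [1,-0.0103,-0.0288,0,0,0,0]
    - [1,-0.0103,-0.0288,0,0,0,0]
    - [1,-0.0103,-0.0288,0,0,0,0]
    - [1,-0.0103,-0.0288,0,0,0,0]
    - [1,0,0,0,0,0,0]
    - [1,0,0,0,0,0,0]
    - [1,0,0,0,0,0,0]

```text
time_s: 28.08
tcp_pos: [0.6189, -0.2794, 0.1736]
eef_rot: [180.0, -0.2, -178.9]
contact_force: [-0.5, 0.7, 0.2]
gripper_width: 0.0877
gripper_force: 0.0
```

```bash
python3 - <<'E'
from plant import *
from h import *
s=get_state(); print(s["tcp_pos"],s["eef_rot"]); rows(s,[.6206,-.2797,.0695])
E
```

```text
[ 0.61891748 -0.27942286  0.17357358] [ 1.79950761e+02 -1.74933500e-01 -1.78865410e+02]
yaw -178.87 shift [-0.002  -0.0004  0.1041] rows 4 each [-0.0005  -0.0001   0.02602] joints [ -8.  24.  -4.  -0. -62. -81.]
```

Call:
apply_moves:
  targets:
    - [1,-0.001,0,0.02,0,0,0]
    - [1,0,0,0.03,0,0,0]
    - [1,0,0,0.03,0,0,0]
    - [1,0,0,0.015,0,0,0]
    - [1,0,0,0.005,0,0,0]
    - [1,0,0,0,0,0,0]
    - [1,0,0,0,0,0,0]
    - [1,0,0,0,0,0,0]

```text
time_s: 28.75
tcp_pos: [0.6218, -0.2793, 0.0773]
eef_rot: [-180.0, 0.1, -178.8]
contact_force: [-0.5, 0.2, 1.1]
gripper_width: 0.0874
gripper_force: 0.0
```

Call:
apply_moves:
  targets:
    - [1,0.001,0,0.004,0,0,0]
    - [1,0,0,0.003,0,0,0]
    - [1,0,0,0,0,0,0]
    - [0,0,0,0,0,0,0]
    - [0,0,0,0,0,0,0]
    - [0,0,0,0,0,0,0]
    - [0,0,0,0,0,0,0]
    - [0,0,0,0,0,0,0]
    - [0,0,0,0,0,0,0]
    - [0,0,0,0,0,0,0]
    - [0,0,0,0,0,0,0]
    - [0,0,0,0,0,0,0]
    - [0,0,0,0,0,0,0]
    - [0,0,0,0,0,0,0]
    - [0,0,0,0,0,0,0]
    - [0,0,0,0,0,0,0]
    - [0,0,0,0,0,0,0]
    - [0,0,0,0,0,0,0]
  newtons: 30

```text
time_s: 30.25
tcp_pos: [0.6198, -0.2795, 0.0686]
eef_rot: [180.0, 0.0, -178.8]
contact_force: [-0.9, -0.8, -0.2]
gripper_width: 0.0095
gripper_force: 30.0
```

```bash
python3 - <<'E'
from plant import *
from h import *
s=get_state(); print(s["tcp_pos"],s["eef_rot"],s["gripper_width"],s["contact_force"])
for n in ("top","side"):
    c=capture(n); P=pts(c); X,Y,z=P[...,0],P[...,1],P[...,2]; ok=c["range_z"]>0
    q=P[ok&(np.hypot(X-.62,Y+.28)<.045)&(z>.015)&(z<.044)]; print(n,rect(q[:,:2]))
    cv2.imwrite(f"pics/{n}4.png",cv2.resize(c["frame"][130:240,350:480,::-1] if n=="top" else c["frame"][170:300,300:480,::-1],None,fx=4,fy=4))
E
```

```text
[ 0.61981516 -0.2794807   0.06855966] [ 1.79998904e+02  1.64244457e-03 -1.78815939e+02] 0.009472714876256793 [-0.89442821 -0.77638684 -0.22952024]
top [605.7, -261.9, 70.2, 27.5, 45.2]
side [602.6, -291.7, 73.3, 34.4, -55.0]
```

View pics/side4.png

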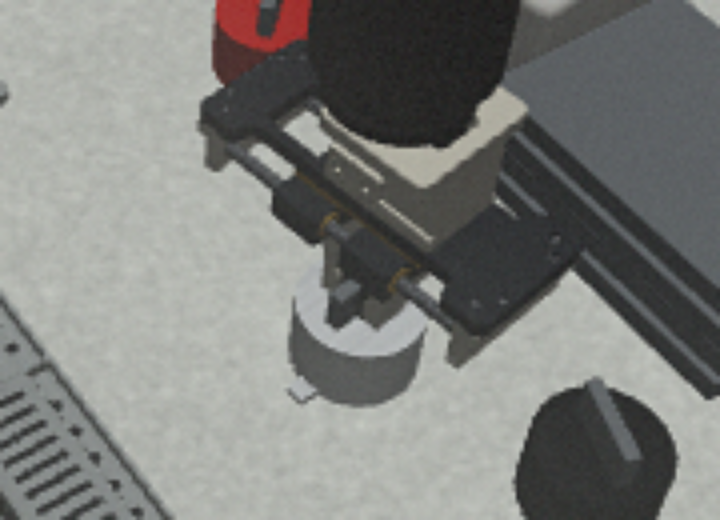

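The side crop shows the gripper closed on the grey bar of the aluminium cover at (345,300), clear of its top. The opening reads 9.5 mm. I lift it, turn it about 38° and carry it over.

Call:
apply_moves:
  targets:
    - [0,0,0,-0.015,0,0,0]
    - [0,0,0,-0.025,0,0,0]
    - [0,0,0,-0.035,0,0,-0.0711]
    - [0,0,0,-0.035,0,0,-0.0711]
    - [0,0,0,-0.01,0,0,-0.0711]
    - [0,0,0,0,0,0,-0.0711]
    - [0,0,0,0,0,0,-0.0711]
    - [0,0,0,0,0,0,-0.0711]
    - [0,0,0,0,0,0,0]
    - [0,0,0,0,0,0,0]

```text
time_s: 31.18
tcp_pos: [0.6196, -0.2794, 0.1884]
eef_rot: [180.0, -0.0, -140.6]
contact_force: [-0.0, -0.7, -0.1]
gripper_width: 0.0097
gripper_force: 30.0
```

Call:
apply_moves:
  targets:
    - [0,-0.005,0.0145,0,0,0,0]
    - [0,-0.0098,0.0289,0,0,0,0]
    - [0,-0.0098,0.0289,0,0,0,0]
    - [0,-0.0098,0.0289,0,0,0,0]
    - [0,-0.0098,0.0289,0,0,0,0]
    - [0,-0.0098,0.0289,0,0,0,0]
    - [0,-0.0098,0.0289,0,0,0,0]
    - [0,-0.0098,0.0289,0,0,0,0]
    - [0,-0.0098,0.0289,0,0,0,0]
    - [0,-0.0098,0.0289,0,0,0,0]
    - [0,-0.0098,0.0289,0,0,0,0]
    - [0,-0.0098,0.0289,0,0,0,0]
    - [0,-0.0098,0.0289,0,0,0,0]
    - [0,-0.0098,0.0289,0,0,0,0]
    - [0,-0.0098,0.0289,0,0,0,0]
    - [0,-0.0049,0.0145,0,0,0,0]
    - [0,0,0,0,0,0,0]
    - [0,0,0,0,0,0,0]
    - [0,0,0,0,0,0,0]

```text
time_s: 32.77
tcp_pos: [0.4569, 0.1482, 0.1885]
eef_rot: [-180.0, -0.0, -140.5]
contact_force: [-0.3, 0.2, -1.6]
gripper_width: 0.0101
gripper_force: 30.0
```

```bash
python3 - <<'E'
from plant import *
from h import *
s=get_state(); print(s["tcp_pos"],s["eef_rot"],s["gripper_width"]); rows(s,[.4566,.1485,.14])
E
```

```text
[0.45687728 0.14823138 0.18854953] [-1.79998723e+02 -8.50236582e-03 -1.40515076e+02] 0.010103644147260676
yaw -140.52 shift [0.     0.0004 0.0485] rows 2 each [2.000e-05 1.900e-04 2.427e-02] joints [ 42.   5. -28.   0. -57. -92.]
```

Call:
apply_moves:
  targets:
    - [0,0,0,0.015,0,0,0]
    - [0,0,0,0.025,0,0,0]
    - [0,0,0,0.02,0,0,0]
    - [0,0,0,0.013,0,0,0]
    - [0,0,0,0.007,0,0,0]
    - [0,0,0,0,0,0,0]
    - [0,0,0,0,0,0,0]
    - [0,0,0,0,0,0,0]

```text
time_s: 33.43
tcp_pos: [0.4576, 0.1485, 0.1094]
eef_rot: [-180.0, 0.1, -140.5]
contact_force: [-0.0, 0.6, -1.2]
gripper_width: 0.01
gripper_force: 30.0
```

```bash
python3 - <<'E'
from plant import *
from h import *
s=get_state(); print(s["tcp_pos"],s["eef_rot"],s["contact_force"]); rows(s,[.4566,.1485,.0966])
c=capture("side"); cv2.imwrite("pics/side5.png",cv2.resize(c["frame"][110:250,150:310,::-1],None,fx=4,fy=4))
E
```

```text
[0.45764342 0.14849891 0.10943932] [-1.79985307e+02  7.58025506e-02 -1.40459894e+02] [-1.00829826e-03  6.37796364e-01 -1.22078498e+00]
yaw -140.46 shift [0.0008 0.0007 0.0128] rows 1 each [0.00082 0.00067 0.01284] joints [ 41.  10. -34.   0. -46. -92.]
```

View pics/side5.png

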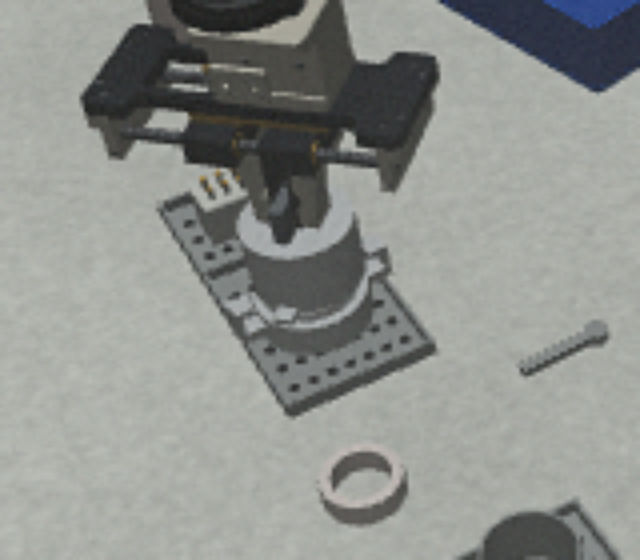

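The side crop shows the cover centred over the base just above the rim. Its front lug at (285,315) is clear of the hook at (245,310). I lower it gently.

Call:
apply_moves:
  targets:
    - [0,0,0,0.003,0,0,0]
    - [0,0,0,0.003,0,0,0]
    - [0,0,0,0.002,0,0,0]
    - [0,0,0,0.002,0,0,0]
    - [0,0,0,0,0,0,0]
    - [0,0,0,0,0,0,0]

```text
time_s: 33.98
tcp_pos: [0.4568, 0.1484, 0.0984]
eef_rot: [-180.0, -0.0, -140.4]
contact_force: [-0.7, 0.4, -0.7]
gripper_width: 0.0101
gripper_force: 30.0
```

Call:
apply_moves:
  targets:
    - [0,0,0,0.001,0,0,0]
    - [0,0,0,0.001,0,0,0]
    - [0,0,0,0.001,0,0,0]
    - [0,0,0,0,0,0,0]
    - [0,0,0,0,0,0,0]

```text
time_s: 34.4
tcp_pos: [0.457, 0.1485, 0.0965]
eef_rot: [-180.0, 0.0, -140.4]
contact_force: [-4.1, -1.0, 9.8]
gripper_width: 0.0095
gripper_force: 30.0
```

Contact comes at z 0.0965, against 0.0966 expected, so the cover is seated. I ease the pressure and turn it into line.

Call:
apply_moves:
  targets:
    - [0,0,0,-0.0005,0,0,0]
    - [0,0,0,0,0,0,0.04]
    - [0,0,0,0,0,0,0.06]
    - [0,0,0,0,0,0,0.06]
    - [0,0,0,0,0,0,0.06]
    - [0,0,0,0,0,0,0.06]
    - [0,0,0,0,0,0,0.06]
    - [0,0,0,0,0,0,0.06]
    - [0,0,0,0,0,0,0.04]
    - [0,0,0,0,0,0,0.027]
    - [0,0,0,0,0,0,0]
    - [0,0,0,0,0,0,0]
    - [0,0,0,0,0,0,0]

```text
time_s: 35.48
tcp_pos: [0.4574, 0.1487, 0.0965]
eef_rot: [180.0, 0.1, 177.6]
contact_force: [0.4, 0.3, 4.8]
gripper_width: 0.0095
gripper_force: 30.0
```

```bash
python3 - <<'E'
from plant import *
from h import *
s=get_state(); print(s["tcp_pos"],s["eef_rot"],s["contact_force"],s["moment"],s["gripper_width"])
c=capture("side"); cv2.imwrite("pics/side6.png",cv2.resize(c["frame"][110:250,150:310,::-1],None,fx=4,fy=4))
E
```

```text
[0.45742736 0.14874545 0.09646388] [1.79966229e+02 5.73462895e-02 1.77645283e+02] [0.41543345 0.2940252  4.82667571] [ 0.10316341 -0.27606378 -0.08430767] 0.009453437665188927
```

View pics/side6.png

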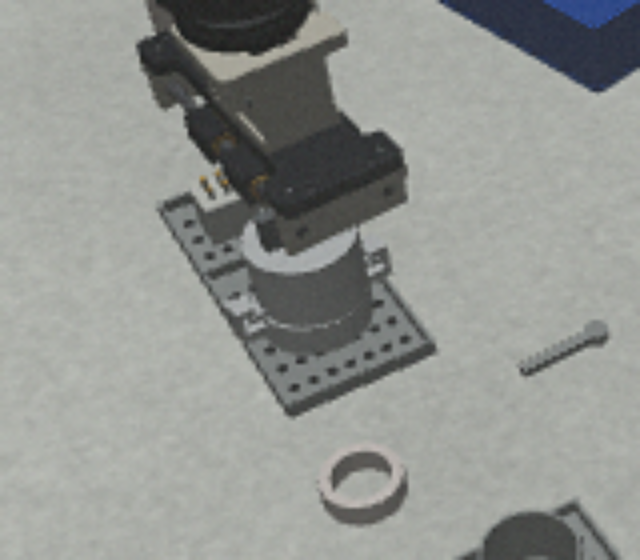

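The lug is now under the hook at (250,315) and the cover is seated. I release it, rise and move clear to check.

Call:
apply_moves:
  targets:
    - [1,0,0,0,0,0,0]
    - [1,0,0,0,0,0,0]
    - [1,0,0,0,0,0,0]
    - [1,0,0,0,0,0,0]
    - [1,0,0,0,0,0,0]
    - [1,0,0,0,0,0,0]
    - [1,0,0,-0.015,0,0,0]
    - [1,0,0,-0.03,0,0,0]
    - [1,0,0,-0.04,0,0,0]
    - [1,0,0,-0.03,0,0,0]
    - [1,0,-0.03,0,0,0,0]
    - [1,0,-0.03,0,0,0,0]
    - [1,0,-0.03,0,0,0,0]
    - [1,0,-0.03,0,0,0,0]
    - [1,0,-0.03,0,0,0,0]
    - [1,0,-0.03,0,0,0,0]
    - [1,0,-0.03,0,0,0,0]
    - [1,0,-0.03,0,0,0,0]
    - [1,0,0,0,0,0,0]
    - [1,0,0,0,0,0,0]

```text
time_s: 37.2
tcp_pos: [0.4463, -0.0927, 0.2109]
eef_rot: [180.0, -0.0, 177.4]
contact_force: [-0.1, 0.4, -0.5]
gripper_width: 0.0881
gripper_force: 0.0
```

```bash
python3 - <<'E'
from plant import *
from h import *
s=get_state(); print(s["tcp_pos"])
ims=[]
for n in ("top","side"):
    c=capture(n); P=pts(c); X,Y,z=P[...,0],P[...,1],P[...,2]; ok=c["range_z"]>0
    q=P[ok&(np.hypot(X-.457,Y-.148)<.045)&(z>.088)&(z<.12)]; print(n,"bar",len(q),rect(q[:,:2]),q[:,2].max())
    q=P[ok&(np.hypot(X-.457,Y-.148)<.045)&(z>.07)&(z<.084)]; print("top z",q[:,2].mean(),rect(q[:,:2]))
    r=np.hypot(X-.457,Y-.148); q=P[ok&(r>.041)&(r<.062)&(z>.028)&(z<.05)]
    a=[q[f(q[:,0])].mean(0) for f in (lambda x:x>.457,lambda x:x<.457)]; d=a[0]-a[1]; print("hooks",np.degrees(np.arctan2(d[1],d[0])),(a[0]+a[1])/2)
    for nm,x,y,rr in (("bowl",.4355,-.13,.05),("block",.471,.261,.045),("cass",.422,-.243,.065)):
        q=P[ok&(np.hypot(X-x,Y-y)<rr)&(z>.022)&(z<.07)]; print(nm,len(q),rect(q[:,:2]),np.percentile(q[:,2],97).round(4)) if len(q)>9 else 0
    u,v=proj(c,[.457,.148,.05])[0].astype(int); ims.append(cv2.resize(c["frame"][v-35:v+35,u-35:u+35,::-1],(390,390),interpolation=cv2.INTER_CUBIC))
cv2.imwrite("pics/fin.png",np.hstack(ims))
cv2.imwrite("pics/sidefin.png",c["frame"][...,::-1])
E
```

```text
[ 0.44626884 -0.09267361  0.21093159]Traceback (most recent call last):
  File "<stdin>", line 7, in <module>
    return umr_maximum(a, axis, None, out, keepdims, initial, where)
ValueError: zero-size array to reduction operation maximum which has no identity
```

Call:
apply_moves:
  targets:
    - [1,0,-0.03,0,0,0,0]
    - [1,0,-0.03,0,0,0,0]
    - [1,0,-0.03,0,0,0,0]
    - [1,0,-0.03,0,0,0,0]
    - [1,0,-0.03,0,0,0,0]
    - [1,0,-0.03,0,0,0,0]
    - [1,0,-0.03,0,0,0,0]
    - [1,0,-0.03,0,0,0,0]
    - [1,0,-0.03,0,0,0,0]
    - [1,0,0,0,0,0,0]
    - [1,0,0,0,0,0,0]

```text
time_s: 38.17
tcp_pos: [0.4353, -0.3614, 0.2103]
eef_rot: [180.0, -0.1, 177.5]
contact_force: [-0.0, 0.3, 1.0]
gripper_width: 0.0879
gripper_force: 0.0
```

```bash
python3 - <<'E'
from plant import *
from h import *
s=get_state(); print(s["tcp_pos"])
ims=[]
for n in ("top","side"):
    c=capture(n); P=pts(c); X,Y,z=P[...,0],P[...,1],P[...,2]; ok=c["range_z"]>0
    r=np.hypot(X-.457,Y-.148)
    for nm,m in (("bar",(r<.045)&(z>.088)&(z<.12)),("covtop",(r<.045)&(z>.068)&(z<.084)),("bowl",(np.hypot(X-.4355,Y+.13)<.05)&(z>.022)&(z<.07)),("block",(np.hypot(X-.471,Y-.261)<.045)&(z>.022)&(z<.07)),("cass",(np.hypot(X-.422,Y+.243)<.065)&(z>.022)&(z<.06))):
        q=P[ok&m]
        if len(q)>9: print(n,nm,len(q),rect(q[:,:2]),np.percentile(q[:,2],[50,97]).round(4))
    q=P[ok&(r>.043)&(r<.062)&(z>.028)&(z<.055)]
    a=[q[q[:,0]>.457],q[q[:,0]<.457]]
    if min(map(len,a))>5: a=[t.mean(0) for t in a]; d=a[0]-a[1]; print("hooks",np.degrees(np.arctan2(d[1],d[0])),(a[0]+a[1])/2)
    u,v=proj(c,[.457,.148,.05])[0].astype(int); ims.append(cv2.resize(c["frame"][v-35:v+35,u-35:u+35,::-1],(390,390),interpolation=cv2.INTER_CUBIC))
cv2.imwrite("pics/fin.png",np.hstack(ims))
cv2.imwrite("pics/sidefin.png",c["frame"][...,::-1])
E
```

```text
[ 0.43534744 -0.36137369  0.21033327]
top bar 119 [460.0, 149.2, 48.6, 10.7, -2.5] [0.1016 0.1069]
top covtop 654 [460.2, 149.2, 73.6, 70.8, -89.3] [0.0768 0.081 ]
top bowl 70 [438.3, -124.6, 56.0, 47.2, -17.7] [0.0475 0.0527]
top block 352 [471.6, 262.7, 63.9, 31.2, -7.7] [0.0379 0.0497]
hooks -2.469732875134579 [0.4578167  0.14937377 0.04160722]
side bar 140 [457.6, 147.0, 49.3, 13.5, -4.1] [0.0994 0.1045]
side covtop 369 [456.0, 145.9, 73.5, 71.0, -37.5] [0.0767 0.0822]
side bowl 409 [433.7, -131.2, 57.4, 57.0, -79.6] [0.0379 0.05  ]
side block 273 [468.4, 260.3, 63.8, 32.4, -9.2] [0.0371 0.0493]
side cass 1312 [423.7, -242.6, 116.1, 50.7, 83.2] [0.0375 0.0403]
hooks -3.3341952478829078 [0.4564026  0.14605027 0.03861605]
```

View pics/fin.png

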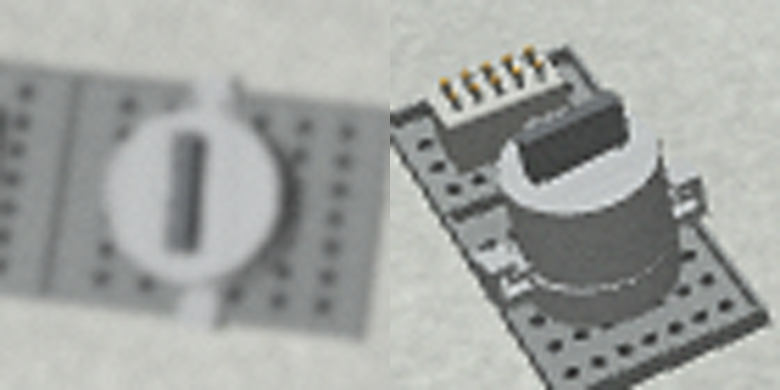

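View pics/sidefin.png

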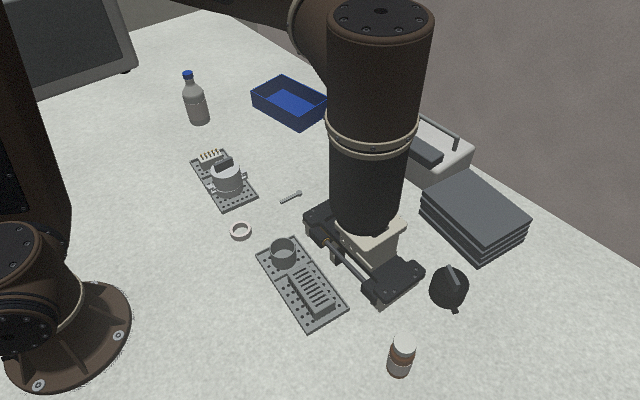

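The final views show the cover seated on the rim (top at 76 mm) with its bar at -2.5°, against about -2.4° for the hook line. The lugs are under the hooks at (210,95)/(200,305) in the crop. Pot, cassette and bur block are in their sections.

```bash
python3 -c "
from plant import *
print(close_job())"
```

```text
the job is handed in; nothing more can be done
None
```

Both trays are made up as asked and the job is handed in: the cover is seated over the cup with its lugs in line under the hooks, the arm is clear, and it took about 38 s of the 131 s allowed.

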